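# Fit the cover on the casting flask and latch it

## Task

Close the casting flask: pick the metal cover with the three holes off the bench, turn it to match the studs, slide it over the centre pin and all three studs until it is fully home and flush, then swing the latch fully shut over it and let go. Feel your way with light pressure, never forcing the cover onto the flask with more than about 40 N, and leave the plaster models and everything else on the bench where they are.

Things in the scene. Friction and masses are not known exactly. Their poses are not given: they have to be found in the camera images.
- cover: Loose aluminium cover, 0.35 to 0.75 kg, lying flat, right way up, right of the flask. Origin: centre of its underside, z up. A disc 118 mm wide, 16 thick, with three 12.5 mm through holes 46 mm from the axis, not evenly spaced: a lone hole along +x, two at +135 and -135 degrees from it. Hub 34 mm wide, 40 high, with a blind bore from below, 20 mm wide, 36 deep.
- cover_grip (a point): Centre of the cover's grip, 54 mm above its underside, on its axis, with the cover's axes: an upright fin on top of the hub, 46 mm long along the cover's x, 14 mm thick along its y, from 40 to 68 mm above the underside. Grip it across its thickness, from above.
- flask: Round aluminium flask fixed to the bench, 128 mm wide. Origin: centre of its underside, z up. On it a steel stud plate; its top face, the cover's seat, is 40 mm up. From it rise the centre pin and three studs, 10 mm wide, 15 high (edge chamfered 0.8), 46 mm from the axis: a lone one, the others at +135 and -135 degrees from it. A latch stands at its +y side.
- flask_seat (a point): On the flask's axis in the seat face, with the flask's axes, NOT the studs': the stud plate sits turned in the flask, so the lone stud points along this +x give or take 0.35 rad, unmeasured. It does not turn under the hand: turn the cover on the pin, by feel or sight, till it drops on. The cover's underside is 15 mm above this point when resting on the studs' tops, 0 when home.
- pin_top (a point): Top centre of the flask's centre pin, 30 mm above the seat, on the flask's axis. Pin 18 mm wide, its top 8 mm tapering to 10 mm. The cover's bore goes over it before the studs are met.
- latch (a joint): Swing latch angle in rad about its upright pivot: 0 shut (bolt over the cover's disc, pointing to the flask's axis; handle straight out along the flask's +y), growing anticlockwise from above to 1.6, fully open; starts at 1.2 to 1.55. Stiff (some 2 N at the knob), stays where left. The bolt passes 2.5 mm above a cover that is home, is blocked by one that is not.
- latch_pivot (a point): On the latch's pivot axis, 82 mm from the flask's axis along the flask's +y, 58.5 mm above the bench, level with the underside of the latch's arm (8 mm thick). Fixed to the flask, with its axes. The bolt reaches 56 mm from the pivot.
- latch_knob (a point): On the axis of the latch's upright round knob, 88.5 mm above the bench. Knob: black plastic, 14 mm wide, from the arm (66.5 mm above the bench) up to 104.5 mm, 60 mm from the pivot at the handle end, opposite the bolt. Swings with the latch.
- model_a: Bystander, loose, to be left alone: plaster dental model, 62 mm across, 31 mm high, beyond the task area. Origin: about the middle of its underside.
- model_b: Bystander, loose, to be left alone: plaster dental model, 59 mm across, 35 mm high, beyond the task area. Origin: about the middle of its underside.
- model_c: Bystander, loose, to be left alone: small plaster dental model, 53 mm across, 27 mm high, on the robot's side of the task area. Origin: about the middle of its underside.
- mixing_bowl: Bystander, loose, to be left alone: black rubber bowl, 90 mm across, 55 mm high. Origin: about the middle of its underside.
- jar: Bystander, loose, to be left alone: amber jar, 56 mm across, 60 mm high. Origin: about the middle of its underside.
- spatula: Bystander, loose, to be left alone: metal spatula, 180 mm long, lying flat. Origin: under the tool, near its middle.
- plaster_cup: Bystander, loose, to be left alone: white cup, 54 mm across, 50 mm high. Origin: about the middle of its underside.
- brush: Bystander, loose, to be left alone: brush, 170 mm long, lying flat. Origin: under the tool, near its middle.
There are look-alikes about, which are no part of the job. What is shaped like the flask but green is not meant.

How it is judged:
By the outcome, as a careful person would: the job done as asked, in the order asked, and still so for the second after the job is handed in, with the robot touching nothing.
It also fails if it takes over 72 s, if anything falls off the work surface, if the arm or the gripper's body presses on something with over 40 N, if the wrist force passes 120 N, or if a joint passes its speed limit or range.

## Robot

A 6-joint arm with a two-finger parallel gripper is mounted at the origin on the work surface. World frame = base frame: x ahead of the robot, y to its left, z up, the work surface at z = 0. Lengths are in m, angles in rad, forces in N, time in s.
With the tool pointing down it reaches from about 0.375 to 0.825 m from the base axis. Payload 5.5 kg.
Tool frame: the origin (TCP) lies midway between the tips of the shut fingers; the grasp point (between the pads) lies manip.grip_point_offset behind it (manip.grip_point_offset is the distance from the TCP to the grasp point, in m); x points along the fingers, z is the direction in which the jaws open and shut, and the axes are right-handed (so a half turn about x gives the same grasp; the last joint's range is limited). The gripper opens to 85 mm and grips with 20 to 120 N. Pads are 22 mm wide; open, the fingers measure 114 mm over their backs; the gripper's body (76 mm by 85 mm) begins 54 mm behind the grasp point. The pads swing forward as they close: fully open they stand 13 mm farther back than shut.
Start: joints at [1.171, 0.314, -0.047, 1.21, 0, 1.571], TCP at [0.234, 0.553, 0.231] pointing down, gripper open.
Joint ranges: [-2.67, 2.67], [-0.69, 1.73], [-1.03, 1.25], [-2.08, 2.16], [-1.42, 1.45], [-3.14, 3.14]. Speed limits (rad/s): [2.39, 2.39, 3.01, 3.14, 3.14, 3.14].

## Interface

Orientations are given as a rotation vector (axis times angle).
In Python, from bench import manip, solver, observe, cams, ticket gives the robot as it stands. Calls block until the motion is done:
- manip.move_pose(position, orientation): joint-space move of the TCP to a pose.
- manip.move_straight(position, rotation=None, feed=0.15, guard=None): straight line of the TCP; rotation=None keeps the orientation; feed is the mean speed in m/s. With guard (N) it stops when the force on the tool has changed by that much, and returns True; else False.
- manip.move_joints(angles): joint-space move.
- manip.move_gripper(opening): finger opening in m; the grip force is fixed at half the most; returns when the fingers have stopped.
- manip.dwell(seconds).
- solver.ik(position, orientation): joint angles nearest the present ones, or None.
- observe(): the state.
- cams.capture(name): name is "scene" or "top"; returns a dict with "frame" (400x640x3 uint8, red, green, blue), "depth" (400x640 float32, m along the optical axis (not along the pixel's ray), 0 where there is no reading), "vertical_fov" (degrees; the focal length in pixels is half the picture's height over the tangent of half this angle, whatever the lens; pixels are square), "cx", "cy" (the principal point, pixels), "rvec" (rotation vector, rad) and "tvec" (3), from world to camera coordinates, as OpenCV has them. Camera axes: x right, y down, z forward; pixel columns grow to the right and rows downward; lengths in m; the calibration is good to about 2 mm. A picture is of the moment at which its call begins.
A pose or a line that the arm cannot do raises manip.PlanningError and nothing moves.
- ticket.job_done(): hands the job in, once; it reports no verdict.
The state is a dict: "t": time; "joint_pos": joint angles; "dq": joint speeds; "joint_torque": joint torques, N m; "tcp_pos": TCP position; "tool_rot": TCP orientation; "ft_force": force on the tool from outside, world axes, zero at the start; "moment": the same for the moment, N m; "gripper_width": finger opening in m.
Only numpy, scipy, OpenCV 4.12 (cv2) and the standard library are available. Lean on these libraries where they do the work, as an engineer would, in place of code of your own. Each camera call takes 0.05 s, during which the arm holds its last target. There are 200 camera calls.

## Working session

There is one attempt and no reset: what is moved stays moved. The work goes in short steps, each a Python script; the robot and the scene stay as the last script left them, time stands still between calls to the robot, and variables do not carry over. Pictures are saved under pics/ and viewed, about 8 in all and at most 12, crops included, and the job is handed in when it is done.

```bash
ls; mkdir -p pics
python3 - <<'E'
from bench import manip, solver, observe, cams, ticket
import cv2, numpy as np
s=observe(); print({k:np.round(v,3) for k,v in s.items()}, manip.grip_point_offset)
for n in ("scene","top"):
    c=cams.capture(n); cv2.imwrite(f"pics/{n}0.png",c["frame"][...,::-1]); np.savez(f"{n}0.npz",**c)
    print(n,c["vertical_fov"],c["cx"],c["cy"],c["rvec"],c["tvec"])
E
```

```text
pics
{'t': np.float64(0.0), 'joint_pos': array([ 1.171,  0.314, -0.048,  1.21 ,  0.   ,  1.571]), 'dq': array([-0.002,  0.   , -0.001,  0.001,  0.   ,  0.001]), 'joint_torque': array([ 1.0000e-03, -5.3959e+01,  3.3975e+01,  1.9000e-02, -0.0000e+00,
       -0.0000e+00]), 'tcp_pos': array([0.233, 0.552, 0.23 ]), 'tool_rot': array([-0.911,  1.374,  0.909]), 'ft_force': array([0.328, 0.006, 0.069]), 'moment': array([-0.032,  0.019, -0.   ]), 'gripper_width': np.float64(0.086)} 0.0187
scene 46.60891231683819 327.28047711254146 200.96210271851547 [ 0.83520234  2.63556156 -0.98135056] [ 0.41786442 -0.17157652  1.34817588]
top 57.455302678730995 322.5211705074669 201.14410577378266 [ 2.1845117  -2.20397921  0.11817552] [-0.00281514  0.52174226  1.0658205 ]
```

View pics/top0.png

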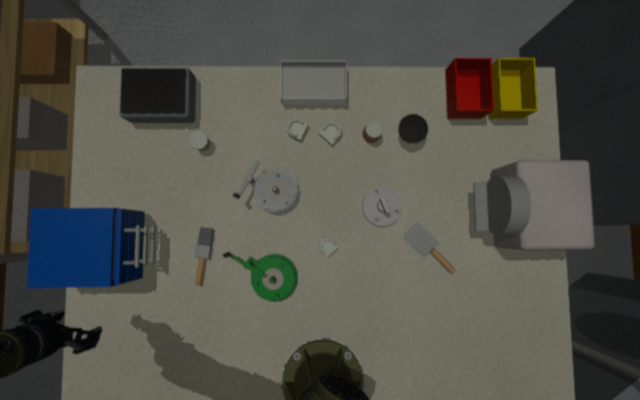

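View pics/scene0.png

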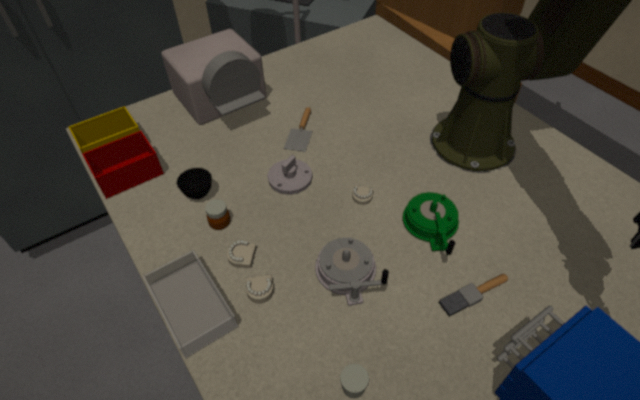

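The top view shows the flask at about (276,190) with its latch to the left and the black knob at (238,195). The cover is at (381,206), and the green look-alike is at (273,277). I'll enlarge the flask and cover crops and use the depth.

```bash
cat > h.py <<'E'
import numpy as np, cv2
from scipy.spatial.transform import Rotation as R
def cam(c):
    Rm=R.from_rotvec(c["rvec"]).as_matrix(); f=200/np.tan(np.radians(float(c["vertical_fov"]))/2)
    return Rm,np.asarray(c["tvec"]),f,float(c["cx"]),float(c["cy"])
def ray(c,u,v,z):
    Rm,t,f,cx,cy=cam(c); o=-Rm.T@t; d=Rm.T@np.array([(u-cx)/f,(v-cy)/f,1]); return o+d*(z-o[2])/d[2]
def cloud(c):
    Rm,t,f,cx,cy=cam(c); v,u=np.mgrid[:400,:640]; d=c["depth"]
    P=np.stack([(u-cx)/f*d,(v-cy)/f*d,d],-1)-t
    P=P@Rm; P[d==0]=np.nan; return P
def big(fr,u0,v0,w,h,k,g=1.8):
    x=cv2.resize(fr[v0:v0+h,u0:u0+w],None,fx=k,fy=k,interpolation=cv2.INTER_CUBIC)[...,::-1]
    return np.clip(x.astype(float)*g,0,255).astype(np.uint8)
E
python3 - <<'E'
from h import *
c=dict(np.load("top0.npz")); s=dict(np.load("scene0.npz"))
a=big(c["frame"],228,155,80,65,5); b=big(c["frame"],345,175,80,65,5)
d=big(s["frame"],310,230,80,65,5); e=big(s["frame"],250,140,80,65,5)
cv2.imwrite("pics/crop0.png",np.vstack([np.hstack([a,b]),np.hstack([d,e])])[:600])
for nm,cc,boxes in(("top",c,[(228,155,308,220),(345,175,425,240)]),("scene",s,[(310,230,390,310),(250,140,330,205)])):
    P=cloud(cc)
    for (u0,v0,u1,v1) in boxes:
        Q=P[v0:v1,u0:u1].reshape(-1,3)
        for lo,hi in((-.01,.005),(.012,.02),(.034,.046),(.05,.06),(.06,.075),(.075,.11)):
            m=(Q[:,2]>lo)&(Q[:,2]<hi); 
            if m.sum(): q=Q[m]; print(nm,u0,(lo,hi),m.sum(),"med z",np.median(q[:,2]).round(4),"min",q[:,:2].min(0).round(3),"max",q[:,:2].max(0).round(3),"mean",q[:,:2].mean(0).round(3), "circ",np.round(cv2.minEnclosingCircle(q[:,:2].astype(np.float32))[0],3))
E
```

```text
top 228 (-0.01, 0.005) 3264 med z -0.0009 min [0.47  0.038] max [0.667 0.279] mean [0.573 0.167] circ [0.568 0.159]
top 228 (0.012, 0.02) 28 med z 0.0149 min [0.491 0.069] max [0.6   0.209] mean [0.557 0.164] circ [0.558 0.139]
top 228 (0.034, 0.046) 1277 med z 0.0391 min [0.493 0.068] max [0.617 0.205] mean [0.554 0.131] circ [0.557 0.138]
top 228 (0.05, 0.06) 39 med z 0.0544 min [0.514 0.099] max [0.63  0.218] mean [0.554 0.139] circ [0.565 0.148]
top 228 (0.06, 0.075) 198 med z 0.0661 min [0.529 0.123] max [0.636 0.235] mean [0.583 0.195] circ [0.572 0.184]
top 228 (0.075, 0.11) 32 med z 0.1019 min [0.527 0.228] max [0.54 0.24] mean [0.533 0.233] circ [0.532 0.234]
top 345 (-0.01, 0.005) 3954 med z -0.0006 min [ 0.406 -0.322] max [ 0.603 -0.075] mean [ 0.504 -0.199] circ [ 0.505 -0.198]
top 345 (0.012, 0.02) 958 med z 0.0153 min [ 0.449 -0.244] max [ 0.564 -0.128] mean [ 0.506 -0.185] circ [ 0.507 -0.186]
top 345 (0.034, 0.046) 41 med z 0.0404 min [ 0.487 -0.202] max [ 0.522 -0.17 ] mean [ 0.503 -0.179] circ [ 0.506 -0.183]
top 345 (0.05, 0.06) 11 med z 0.0567 min [ 0.483 -0.189] 
[... 788 characters left out ...]
med z 0.0989 min [0.528 0.233] max [0.542 0.247] mean [0.537 0.241] circ [0.536 0.24 ]
scene 250 (-0.01, 0.005) 3807 med z 0.001 min [ 0.333 -0.379] max [ 0.64  -0.044] mean [ 0.494 -0.205] circ [ 0.497 -0.212]
scene 250 (0.012, 0.02) 898 med z 0.0166 min [ 0.446 -0.241] max [ 0.566 -0.12 ] mean [ 0.511 -0.173] circ [ 0.507 -0.181]
scene 250 (0.034, 0.046) 57 med z 0.0406 min [ 0.486 -0.184] max [ 0.528 -0.162] mean [ 0.506 -0.172] circ [ 0.507 -0.178]
scene 250 (0.05, 0.06) 39 med z 0.0555 min [ 0.484 -0.186] max [ 0.53  -0.167] mean [ 0.508 -0.175] circ [ 0.507 -0.179]
scene 250 (0.06, 0.075) 100 med z 0.0681 min [ 0.484 -0.196] max [ 0.53  -0.164] mean [ 0.509 -0.179] circ [ 0.507 -0.182]
```

View pics/crop0.png

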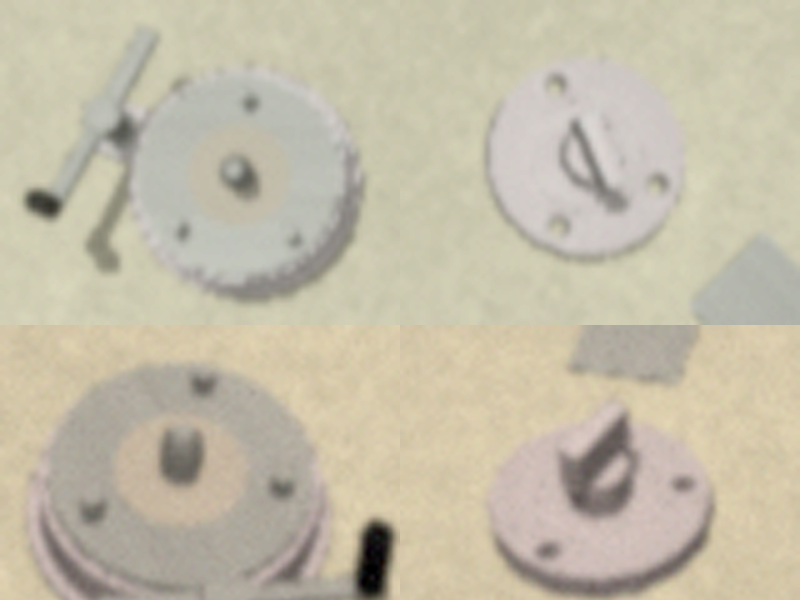

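The crops show the flask's pin at about (275,189) in the top view. Its studs are at about (278,176), (265,201) and (287,203), with the lone one pointing up. The cover's holes are at about (376,192), (396,211) and (376,220), so its lone hole lies near +23° in the world frame and the fin agrees. Next I'll refine these numbers from depth and make the first move, to above the cover.

```bash
cat >> h.py <<'E'
def rot(phi):  # tool x down, jaw axis z at world angle phi
    x=np.array([0,0,-1.]); z=np.array([np.cos(phi),np.sin(phi),0]); return R.from_matrix(np.stack([x,np.cross(z,x),z],1)).as_rotvec()
E
python3 - <<'E'
from h import *
from bench import manip, solver, observe
c=dict(np.load("top0.npz")); s=dict(np.load("scene0.npz"))
for nm,cc in(("top",c),("scene",s)):
    P=cloud(cc).reshape(-1,3); P=P[np.isfinite(P).all(1)]
    k=np.array([.557,.141])
    pin=P[(np.hypot(*(P[:,:2]-k).T)<.02)&(P[:,2]>.065)]; 
    for i in range(4):
        q=P[(abs(P[:,2]-.040)<.006)&(np.hypot(*(P[:,:2]-k).T)<.067)]; k=np.array(cv2.minEnclosingCircle(q[:,:2].astype(np.float32))[0])
    print(nm,"seat",k.round(4),"pin",pin.mean(0).round(4),len(pin))
    pc=pin[:,:2].mean(0)
    st=P[(P[:,2]>.047)&(P[:,2]<.06)]; d=st[:,:2]-k; r=np.hypot(*d.T); st=st[(r>.034)&(r<.056)]; a=np.degrees(np.arctan2(*(st[:,:2]-k).T[::-1]))
    for lo,hi in((-50,50),(70,180),(-180,-90)):
        m=(a>lo)&(a<hi); q=st[m]; print("  stud",m.sum(),q.mean(0).round(4),a[m].mean().round(1),(np.hypot(*(q[:,:2]-k).T)).mean().round(4)) if m.any() else 0
    fin=P[(np.hypot(*(P[:,:2]-[.507,-.184]).T)<.035)&(P[:,2]>.06)]; rr=cv2.minAreaRect((fin[:,:2]*1000).astype(np.float32)); vx=cv2.fitLine((fin[:,:2]*1000).astype(np.float32),2,0,.01,.01).ravel()
    print("  fin",rr,vx.round(3),np.degrees(np.arctan2(vx[1],vx[0])))
    kn=P[(np.hypot(*(P[:,:2]-[.536,.237]).T)<.025)&(P[:,2]>.08)]; top=kn[kn[:,2]>.1]; print("  knob",kn.mean(0).round(4),top.mean(0).round(4))
    arm=P[(np.hypot(*(P[:,:2]-[.583,.205]).T)<.075)&(abs(P[:,2]-.0665)<.004)&(np.hypot(*(P[:,:2]-pc).T)>.03)]; vx=cv2.fitLine(arm[:,:2].astype(np.float32),4,0,.001,.001).ravel()
    t=(arm[:,:2]-vx[2:])@vx[:2]; print("  arm",vx.round(4),"ends",(vx[2:]+vx[:2]*t.min()).round(4),(vx[2:]+vx[:2]*t.max()).round(4),t.max()-t.min())
# holes on plane z=.016 / studs dark-spot rays (top)
f=lambda x,y,u0,v0:((x+.5)/5-.5+u0,(y+.5)/5-.5+v0)
for p in((156,84),(257,183),(158,225),(187,157)): print("hole",ray(c,*f(*p,345,175),.012).round(4))
for p in((250,103),(183,231),(295,240)): print("stud",ray(c,*f(*p,228,155),.05).round(4))
for ph in(113,-67): print(ph,[np.round(solver.ik(np.array(p),rot(np.radians(ph+d))),2) for p,d in(((.507,-.184,.15),0),((.557,.141,.15),-29))])
E
```

```text
top seat [0.5565 0.1391] pin [0.5541 0.1307 0.0679] 20
  stud 10 [0.5995 0.1274 0.0538] -15.3 0.0446
  stud 10 [0.5237 0.1652 0.0538] 141.5 0.042
  stud 7 [0.5204 0.1016 0.0533] -134.0 0.0522
  fin ((506.2459411621094, -185.074951171875), (44.57815170288086, 14.240005493164062), 21.95241928100586) [ 9.17000e-01  3.98000e-01  5.06224e+02 -1.85039e+02] 23.46944
  knob [0.5332 0.2334 0.0999] [0.5338 0.2343 0.1036]
  arm [ 0.8817 -0.4719  0.5882  0.2045] ends [0.5312 0.235 ] [0.6349 0.1796] 0.11756598682222671
scene seat [0.5557 0.136 ] pin [0.5557 0.1372 0.0686] 35
  stud 22 [0.6021 0.1326 0.0545] -4.1 0.0466
  stud 20 [0.5256 0.1711 0.0543] 130.6 0.0464
  stud 19 [0.5207 0.1062 0.0534] -139.6 0.046
  fin ((506.725341796875, -180.37733459472656), (48.063560485839844, 16.491657257080078), 24.925596237182617) [ 9.22000e-01  3.87000e-01  5.08537e+02 -1.78988e+02] 22.763191
  knob [0.5368 0.2414 0.0977] [0.5355 0.2398 0.1043]
  arm [ 0.8787 -0.4774  0.578   0.2176] ends [0.5321 0.2426] [0.637  0.1856] 0.11940213413890319
hole [ 0.5507 -0.169   0.012 ]
hole [ 0.4903 -0.2288  0.012 ]
hole [ 0.4656 -0.1684  0.012 ]
hole [ 0.5063 -0.1868  0.012 ]
stud [0.596  0.1231 0.05  ]
stud [0.5217 0.1617 0.05  ]
stud [0.516  0.0972 0.05  ]
113 [array([-0.35,  0.25, -0.33,  1.  , -0.  , -0.75]), array([ 0.25,  0.31, -0.24,  1.02,  0.  ,  0.35])]
-67 [array([-0.35,  0.25, -0.33,  1.  ,  0.  ,  2.39]), array([ 0.25,  0.31, -0.24,  1.02, -0.  , -2.79])]
```

Run:
```python
from h import *
from bench import manip, solver, observe
ph=np.radians(113.3); c=[.5065,-.1827]
manip.move_pose([*c,.17],rot(ph)); manip.move_gripper(.05)
print(manip.move_straight([*c,.0445],feed=.12,guard=8), observe()["tcp_pos"].round(4))
f0=observe()["ft_force"]; manip.move_gripper(.0); s=observe(); print("grip",s["gripper_width"],s["tcp_pos"].round(4),(s["ft_force"]-f0).round(1))
manip.move_straight([*c,.075],feed=.08); s=observe(); print("lift",s["t"],s["gripper_width"],s["tcp_pos"].round(4),s["ft_force"].round(2),s["moment"].round(2),f0.round(2))
```

```text
False [ 0.5071 -0.1829  0.0452]
grip 0.012966553342079969 [ 0.5072 -0.1831  0.0453] [0.7 0.7 5.6]
lift 5.4667 0.01267643635086293 [ 0.5062 -0.1826  0.0747] [ 0.13  0.33 -7.11] [0.03 0.04 0.03] [-0.95 -0.49 -0.08]
```

Run:
```python
from h import *
from bench import manip, solver, observe, cams
c=[.5065,-.1827]; f=[.555,.1335]
manip.move_straight([*c,.165],feed=.15); manip.move_pose([*f,.165],rot(np.radians(85.8)))
manip.move_straight([*f,.13],feed=.08,guard=6); s=observe(); print(s["t"],s["tcp_pos"].round(4),s["ft_force"].round(2),s["moment"].round(2),s["gripper_width"])
a=cams.capture("scene"); t=cams.capture("top"); np.savez("scene1.npz",**a); np.savez("top1.npz",**t)
cv2.imwrite("pics/hover.png",np.vstack([big(a["frame"],290,170,130,130,6,1.6)[:400,:780],big(t["frame"],228,140,130,66,3,1.6).repeat(2,1)[:200,:780]]))
```

```text
8.0167 [0.555  0.1332 0.1299] [ 0.32  0.47 -6.47] [ 0.04 -0.04  0.  ] 0.012941573825440691
```

View pics/hover.png

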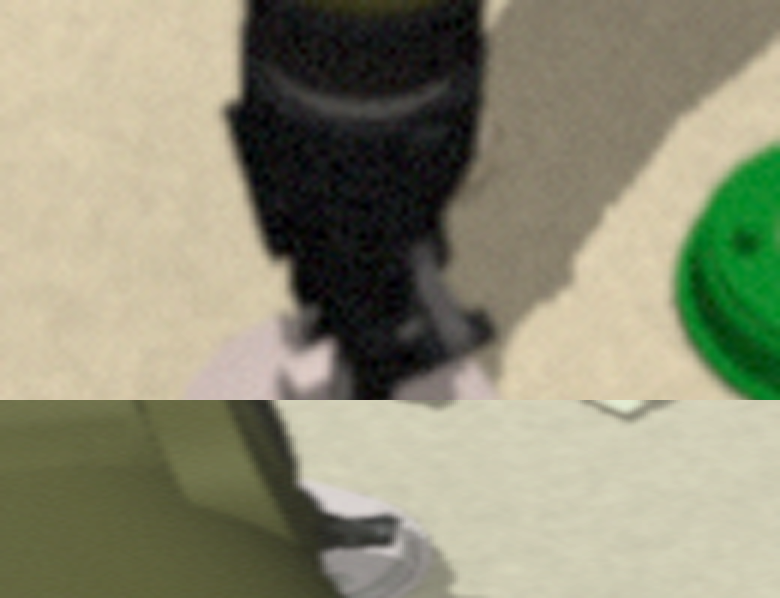

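The picture shows the fin held squarely between the fingers and the cover level above the flask, but the arm hides the pin. I'll descend by feel.

Run:
```python
from h import *
from bench import manip, solver, observe
p=np.array([.555,.1335]); f0=observe()["ft_force"]
for z in (.118,.112,.107,.103,.0995,.097):
    hit=manip.move_straight([*p,z],feed=.04,guard=6); s=observe(); print(z,hit,s["t"],s["tcp_pos"].round(4),(s["ft_force"]-f0).round(1),s["moment"].round(2),s["gripper_width"].round(4))
    if hit: break
```

```text
Traceback (most recent call last):
AttributeError: 'float' object has no attribute 'round'
```

```bash
cat > d.py <<'E'
from h import *
from bench import manip, solver, observe
def st(tag,f0=np.array([.3,.5,-6.5])):
    s=observe(); f=s["ft_force"]-f0; print(tag,round(s["t"],1),s["tcp_pos"].round(4),"F",f.round(1),"M",s["moment"].round(2),round(float(s["gripper_width"]),4)); return s,f
E
python3 - <<'E'
from d import *
p=np.array([.555,.1335])
for z in (.112,.107,.103,.0995,.097):
    hit=manip.move_straight([*p,z],feed=.04,guard=6); st((z,hit))
    if hit: break
E
```

```text
(0.112, False) 8.9 [0.5547 0.1334 0.1116] F [-0.9 -1.1 -0.4] M [0.04 0.07 0.03] 0.0129
(0.107, False) 9.1 [0.5547 0.1334 0.1066] F [-0.1 -0.5  1.3] M [0.01 0.04 0.  ] 0.0127
(0.103, False) 9.4 [0.5547 0.1334 0.1027] F [-0.2  0.1  0.1] M [-0.06  0.07 -0.02] 0.013
(0.0995, False) 9.6 [0.5547 0.1335 0.0992] F [-0.  -1.1  0.4] M [-0.01  0.01  0.01] 0.0131
(0.097, False) 9.9 [0.5548 0.1335 0.0968] F [-0.1 -1.2  0.2] M [ 0.02 -0.01 -0.04] 0.0126
```

Run:
```python
from d import *
p=np.array([.555,.1335])
for z in (.094,.091,.088,.0865,.085,.084,.083):
    hit=manip.move_straight([*p,z],feed=.03,guard=7); s,f=st((z,hit))
    if hit: break
```

```text
(0.094, False) 10.1 [0.5548 0.1335 0.0937] F [-0.  -0.1 -0.2] M [ 0.   -0.    0.04] 0.0128
(0.091, False) 10.4 [0.5547 0.1334 0.0907] F [-0.1 -1.1  0.2] M [-0.02  0.04  0.02] 0.0126
(0.088, False) 10.6 [0.5548 0.1334 0.0877] F [ 0.4 -0.7  1. ] M [ 0.07  0.03 -0.02] 0.013
(0.0865, False) 10.9 [0.5549 0.1335 0.0864] F [-0.8 -0.5 -0.4] M [ 0.   -0.01  0.03] 0.0127
(0.085, False) 11.1 [0.5553 0.1336 0.0853] F [-0.5 -0.6  2.9] M [ 0.02  0.07 -0.02] 0.0127
(0.084, False) 11.4 [0.5553 0.1336 0.0853] F [-3.6 -1.6 12.1] M [-0.21  0.81  0.05] 0.0128
(0.083, False) 11.6 [0.5553 0.1336 0.0852] F [-6.2 -2.2 20.7] M [-0.34  1.43  0.01] 0.0127
```

It went straight home: contact came at TCP z = 0.0853, which is the grip height plus 40 mm. Next I'll ease off, release, retreat and look.

Run:
```python
from d import *
from bench import cams
p=np.array([.555,.1335])
manip.move_straight([*p,.0848],feed=.03); st("ease"); manip.move_gripper(.045); st("open")
manip.move_straight([*p,.17],feed=.15); st("up")
k=np.array([.5345,.237]); manip.move_pose([.46,.30,.22],rot(np.radians(60))); st("aside")
for n in("scene","top"):
    c=cams.capture(n); np.savez(f"{n}2.npz",**c); P=cloud(c).reshape(-1,3); P=P[np.isfinite(P).all(1)]
    d=P[np.hypot(*(P[:,:2]-[.555,.1335]).T)<.05]; q=d[(d[:,2]>.045)&(d[:,2]<.075)]; print(n,"disc z",np.percentile(q[:,2],[10,50,90]).round(4),len(q),"fin",d[d[:,2]>.095].mean(0).round(4), d[:,2].max())
    A=np.c_[q[:,:2]-[.555,.1335],np.ones(len(q))]; q2=q[abs(q[:,2]-np.median(q[:,2]))<.004]; print(" plane",np.linalg.lstsq(np.c_[q2[:,:2]-[.555,.1335],np.ones(len(q2))],q2[:,2],rcond=None)[0].round(4))
    kn=P[(np.hypot(*(P[:,:2]-k).T)<.025)&(P[:,2]>.08)&(P[:,2]<.107)]; print(" knob",kn.mean(0).round(4),len(kn))
a=np.load("scene2.npz")["frame"]; t=np.load("top2.npz")["frame"]
cv2.imwrite("pics/seated.png",np.hstack([big(a,300,210,95,100,4,1.6),big(t,228,145,95,100,4,1.6)]))
```

```text
ease 11.9 [0.5553 0.1336 0.0853] F [-2.5 -0.9  9.8] M [-0.04  0.4  -0.  ] 0.0127
open 12.3 [0.5552 0.1336 0.0848] F [-1.4  0.8  5.9] M [ 0.01 -0.03  0.  ] 0.045
up 13.0 [0.5546 0.1334 0.1693] F [-1.5  0.7  5.8] M [-0.05 -0.01 -0.01] 0.0453
aside 13.8 [0.4598 0.2994 0.2189] F [0.6 0.3 5.4] M [-0.01  0.01  0.02] 0.0448
scene disc z [0.0546 0.0567 0.0593] 1040 fin [0.5569 0.1377 0.1057] 0.11241934867451098
 plane [0.0021 0.001  0.0567]
 knob [0.5371 0.2415 0.0975] 71
top disc z [0.0525 0.0551 0.0576] 793 fin [0.5542 0.1306 0.1064] 0.11067948266289464
 plane [ 0.0018 -0.0016  0.0551]
 knob [0.5333 0.2336 0.0988] 28
```

View pics/seated.png

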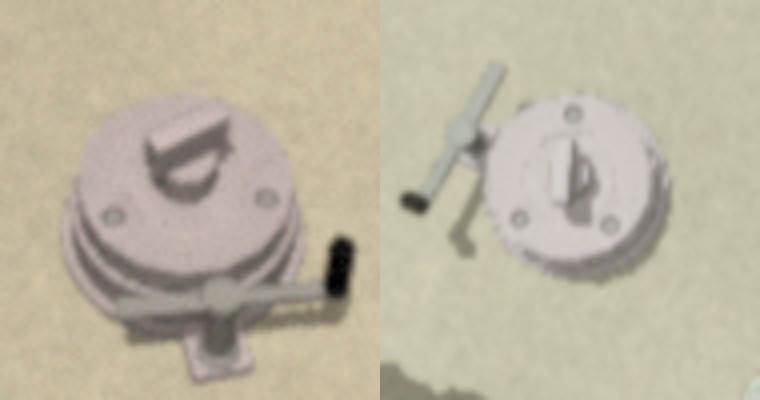

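The cover is level, with its disc top at about 0.056, and all three stud tops show in the holes. The latch is still open, with the knob at about (535,237) mm. Now I'll cage the knob and swing the latch round.

Run:
```python
from d import *
piv=np.array([.5873,.2085])
def pose(th,z=.075): return [*(piv+.060*np.array([np.cos(th),np.sin(th)])),z],rot(th-np.pi/2)
th=np.radians(151.7); p,r=pose(th)
manip.move_pose([*p[:2],.16],r); manip.move_gripper(.036); f0=observe()["ft_force"]
print("down",manip.move_straight(p,feed=.1,guard=6)); st("at knob",f0)
manip.move_gripper(.022); st("caged",f0)
for d in range(145,57,-7):
    p,r=pose(np.radians(d)); hit=manip.move_straight(p,r,feed=.05,guard=12); s,f=st((d,hit),f0)
    if hit or np.linalg.norm(f[:2])>14: break
```

```text
down False
at knob 15.7 [0.535  0.2372 0.0757] F [ 0.8 -0.8  0.6] M [-0.03 -0.03 -0.  ] 0.0361
caged 16.0 [0.5348 0.2371 0.0755] F [ 0.7 -1.2  0.8] M [ 0.03 -0.02  0.02] 0.0221
(145, False) 16.3 [0.5382 0.243  0.0751] F [ 0.1 -1.5  0.1] M [ 0.02 -0.04  0.06] 0.0216
(138, False) 16.6 [0.5427 0.2486 0.075 ] F [-0.8 -0.5  0.5] M [ 0.02 -0.02  0.05] 0.0221
(131, False) 16.9 [0.548  0.2537 0.075 ] F [ 0.5 -1.9  0.1] M [-0.04  0.06  0.03] 0.0222
(124, False) 17.2 [0.5538 0.2582 0.075 ] F [-0.  -1.3  1. ] M [-0.04 -0.01 -0.01] 0.0221
(117, False) 17.5 [0.5601 0.262  0.075 ] F [-0.2 -0.9  1. ] M [-0.04  0.04 -0.02] 0.0223
(110, False) 17.8 [0.5668 0.2649 0.075 ] F [-0.2 -1.3  1.3] M [-0.04  0.04 -0.02] 0.0219
(103, False) 18.1 [0.5739 0.2669 0.075 ] F [ 0.7 -0.3  0.8] M [ 0.01 -0.01 -0.02] 0.0219
(96, False) 18.4 [0.5811 0.2681 0.075 ] F [ 0.1 -1.1  0.5] M [-0.06  0.03  0.06] 0.0219
(89, False) 18.7 [0.5884 0.2685 0.075 ] F [ 0.1 -0.8  0.5] M [-0.04 -0.01  0.01] 0.022
(82, False) 19.0 [0.5957 0.2679 0.075 ] F [ 0.6 -0.6 -0.6] M [-0.    0.02  0.01] 0.0218
(75, False) 19.3 [0.6028 0.2664 0.075 ] F [ 0.4 -1.  -0.1] M [0.02 0.02 0.02] 0.0217
(68, False) 19.6 [0.6098 0.2641 0.075 ] F [-0.9 -1.   0.9] M [ 0.03  0.03 -0.06] 0.0221
(61, False) 19.9 [0.615  0.2615 0.0749] F [-5.2  0.2  2.7] M [0.37 0.97 0.05] 0.0218
```

Run:
```python
from d import *
from bench import cams
piv=np.array([.5873,.2085]); f0=np.array([-.1,-.3,-6.])
def pose(th,z=.075): return [*(piv+.060*np.array([np.cos(th),np.sin(th)])),z],rot(th-np.pi/2)
for d in(59,57):
    p,r=pose(np.radians(d)); hit=manip.move_straight(p,r,feed=.03,guard=10); s,f=st((d,hit))
    if hit or abs(f[0])>15: break
p,r=pose(np.radians(65)); manip.move_straight(p,r,feed=.03); manip.move_gripper(.034); st("free")
manip.move_straight([*p[:2],.17],feed=.12); manip.move_pose([.46,.30,.25],rot(np.radians(30))); st("aside")
for n in("scene","top"):
    c=cams.capture(n); np.savez(f"{n}3.npz",**c); P=cloud(c).reshape(-1,3); P=P[np.isfinite(P).all(1)]
    kn=P[(np.hypot(*(P[:,:2]-[.61,.263]).T)<.03)&(P[:,2]>.08)&(P[:,2]<.108)]; fin=P[(np.hypot(*(P[:,:2]-[.555,.1335]).T)<.04)&(P[:,2]>.095)].mean(0); k=kn.mean(0)
    v=k-fin; print(n,"knob",k.round(4),"fin",fin.round(4),"dist",np.hypot(*v[:2]).round(4),np.degrees(np.arctan2(v[1],v[0])).round(1))
a=np.load("scene3.npz")["frame"]; t=np.load("top3.npz")["frame"]
cv2.imwrite("pics/shut.png",np.hstack([big(a,300,210,95,100,4,1.6),big(t,228,145,95,100,4,1.6)]))
```

```text
(59, False) 20.1 [0.615  0.2611 0.0747] F [-9.7  3.7 11.4] M [ 0.74  2.1  -0.03] 0.0218
(57, False) 20.4 [0.6149 0.2608 0.0746] F [-15.1   4.8  15.2] M [1.18 3.24 0.08] 0.022
free 21.1 [0.6129 0.2627 0.075 ] F [ 0.6 -0.1  5.5] M [-0.02 -0.02 -0.05] 0.0342
aside 22.8 [0.4602 0.2999 0.2493] F [-1.3 -0.6  5.5] M [ 0.   -0.    0.03] 0.0336
scene knob [0.6126 0.2677 0.0974] fin [0.5567 0.1378 0.1058] dist 0.1414 66.7
top knob [0.6082 0.2597 0.098 ] fin [0.5544 0.1304 0.1065] dist 0.1401 67.4
```

View pics/shut.png

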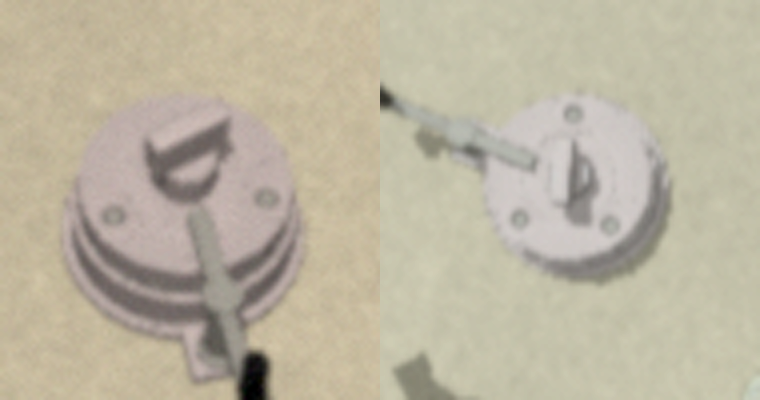

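The latch lies over the cover and points at the axis, and the hard stop was felt. I'll check that the bystanders didn't move, then hand in.

Run:
```python
from h import *
from bench import ticket, observe
a=np.load("top0.npz"); b=np.load("top3.npz")
for n,(u,v) in dict(model_a=(298,130),model_b=(330,133),model_c=(329,247),bowl=(413,128),jar=(373,132),spat=(430,247),cup=(200,141),brush=(204,255)).items():
    s=np.s_[v-18:v+18,u-18:u+18]; d=np.abs(a["frame"][s].astype(int)-b["frame"][s]).max(-1); print(n,d.mean().round(1),(d>40).sum())
ticket.job_done(); print(observe()["t"])
```

```text
model_a 9.5 0
model_b 9.5 0
model_c 9.7 0
bowl 6.6 0
jar 9.2 0
spat 9.2 0
cup 9.0 0
brush 16.1 152
the job is handed in; nothing more can be done
the job is handed in; nothing more can be done
```

The cover is on the flask, fully home, with the latch swung shut over it and the robot clear. I handed the job in at about 23 s of robot time, well under the 72 s limit.

- **Cover:** I gripped it by the fin and turned it about 27° to match the studs. It slid over the pin and all three studs with almost no resistance. The seat was felt at TCP z = 0.0853, which is the grip height plus the 40 mm seat height. I then pressed it on with about 21 N at most. After release, the disc top measured level at 55–57 mm, against 56 mm expected, and all three studs showed in their holes.
- **Latch:** I swung it by the knob, loosely caged between the fingers, until it met a hard stop at about 15 N sideways. The knob then measured 140–141 mm from the flask axis, against 142 mm expected. Its direction was 66.7° and 67.4° in the two cameras, against my estimate of 66.7° for shut.
- **Bystanders:** Comparing the first and last top pictures, seven of the eight showed no change. The brush patch did differ (152 pixels). I put that down to the parked arm or its shadow, because the gripper never came low near the brush, but I did not look again to confirm it.

The two cameras disagreed by 5–7 mm in y. I averaged them, and contact with the cover and knob agreed with the average.

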